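# Mount the wide empty reel on the bench stand

## Task

Mount the wide empty reel on the reel stand: take the stand's spindle by its wooden handle, push it through the bore of the wide reel, lift the reel on it and lay the spindle back in the stand's two notches, so that the reel hangs between the forks. Do not hold the reel with the gripper, leave the narrow reel where it stands, and let go of the spindle at the end.

Things in the scene. Friction and masses are not known exactly. Their poses are not given: they have to be found in the camera images.
- spindle: Spindle, 100 g: round steel rod, 12 mm thick, 160 mm long, with a square wooden handle 20 x 20 x 50 mm on one end. Starts lying level in the stand's notches. Origin: on the rod's centreline, 80 mm from its free end. y runs along the rod to the handle (free end y = -80, handle y = 75 to 125 mm, middle 100), at the start within 12 degrees of the robot's +y. z up, square to the handle.
- reel: Wide reel, the one to mount: empty, 40 mm wide, two hexagonal plywood flanges (90 mm across flats) on a cardboard core, round 40 mm bore right through; 100 g. Lies on a flat, bore level. Origin: centre of the bore, 45 mm above the table. y runs along the bore, within 15 degrees of the robot's y. It and the narrow reel may swap places. Room to thread it is on its +y side.
- stand: Reel stand, screwed down: dark steel base 100 x 160 x 12 mm with two forks 10 mm thick at y = -50 and 50 mm (90 mm clear between). Each has an open V notch on top, mouth 40 mm wide in x, tops at z = 133 mm. The spindle seats in them along y, centreline at x = 0, z = 110 mm; a wide reel hung on it has its bore centre at z = 96 mm. Origin: middle of the base's underside, z up.
- narrow_reel: Narrow reel, to be left alone: like the wide one (hexagonal plywood flanges 90 mm across flats, 40 mm bore) but only 18 mm wide. Lies on a flat, bore level. Origin: centre of the bore, 45 mm above the table; y runs along the bore.
Mind the look-alikes: they are no part of the job. Leave any red look-alike of the reel alone.

How it is judged:
On the way:
1. the wide reel is lifted off the table hanging on the spindle alone, not held by the gripper (height (world z) of reel above 0.065 m and contact force between spindle and reel above 0.3 N and contact force between reel and the fingers below 0.2 N and y of reel in the frame of spindle between -0.07 and 0.07 m), for 0.2 s.
At the end, for the whole second after the job is handed in: Released and still: the spindle lies in both notches, within 10 mm sideways, 8 mm in height and 22 mm lengthwise of its seat and 7 degrees of the stand's line (either way round); the wide reel hangs on it, within 35 mm of midway between the forks, 18 mm sideways, bore 84 to 108 mm high (x of spindle in the frame of stand between -0.01 and 0.01 m and y of spindle in the frame of stand between -0.022 and 0.022 m and z of spindle in the frame of stand between 0.102 and 0.118 m and angle between the y axis of spindle and the y axis of stand, either way round below 0.12 rad and x of reel in the frame of stand between -0.018 and 0.018 m and y of reel in the frame of stand between -0.035 and 0.035 m and z of reel in the frame of stand between 0.084 and 0.108 m and linear speed of reel below 0.05 m/s and linear speed of spindle below 0.03 m/s); the robot touches nothing.
It fails at once if the narrow reel is moved by more than 25 mm (distance of narrow_reel from where it was at the start of the episode above 0.025 m).
It fails at once if the gripper holds the wide reel (more than 5 N from the fingers) (contact force between reel and the fingers above 5 N).
It also fails if it takes over 54 s, if anything falls off the work surface, if the arm or the gripper's body presses on something with over 40 N, if the wrist force passes 120 N, or if a joint passes its speed limit or range.

## Robot

A 7-joint arm with a two-finger parallel gripper is mounted at the origin on the work surface. World frame = base frame: x ahead of the robot, y to its left, z up, the work surface at z = 0. Lengths are in m, angles in rad, forces in N, time in s.
With the tool pointing down it reaches from about 0.4 to 0.875 m from the base axis. Payload 6.5 kg.
Tool frame: the origin (TCP) lies at the very end of the fingers, on their centre line; the grasp point (between the pads) lies 19 mm behind it; z points along the fingers, y is the line along which they close (so a half turn about z gives the same grasp; the last joint's range is limited). The gripper opens to 88 mm and grips with 3 to 60 N. Pads are 18 mm wide; open, the fingers measure 123 mm over their backs; the gripper's body (75 mm by 187 mm) begins 45 mm behind the grasp point.
Start: joints at [-1.23, 0.536, -0.004, 1.538, 0.003, 1.067, -0.071], TCP at [0.257, 0.597, 0.21] pointing down, gripper open.
Joint ranges: [-2.7, 2.7], [-0.37, 2.16], [-1.27, 1.26], [0.24, 2.4], [-1.31, 4.45], [0.19, 1.91], [-2.76, 2.76]. Speed limits (rad/s): [2.39, 2.39, 3.14, 3.14, 3.14, 3.14, 3.14].

## Interface

Orientations are given as a rotation vector (axis times angle).
In Python, from workcell import state, capture, camera_params, job_done gives the robot as it stands.
- The arm moves only by the shell command python3 -m handwheel 'ROWS' [FORCE]. ROWS is JSON, a list of rows, each a list of 3 entries, a list of its own where there are three numbers: the shift along the tool's x, y, z in mm, then the turn about the tool's z in rad, then the closure, from 0 (fully open) to 1 (shut). In form: [[[dx, dy, dz], spin, fingers], ...]. A call has 1 to 10 rows; each row is the pose to reach, as a shift and turn from the pose commanded when the call began, along the tool's axes at that moment; what a row does not reach only later rows make up. A row lasts 1/10 s, in which the tool goes at most 50 mm and 8.59 degrees, less where a joint would pass 70% of its speed; a pose out of reach is approached as far as the arm can. A call with a gripper value outside its range is refused whole. The fingers move at their own pace and stop on an object; FORCE is the grip in N (left out, the last holds). Time passes only in rows, so rows that repeat a pose let the fingers close. It gives the time, the measured TCP pose, the force, the opening and the grip force at its end, in the units of the state.
- state(): the state, without advancing time (a new reading comes with each control period).
- capture(name): name is "scene" or "top" or "wrist"; returns (picture, depth): 384x512x3 uint8, red, green, blue; 384x512 float32, m along the optical axis (not along the pixel's ray), 0 where there is no reading.
- camera_params(name): a dict with "fov_y" (degrees; the focal length in pixels is half the picture's height over the tangent of half this angle, whatever the lens; pixels are square), "cx", "cy" (the principal point, pixels), "extrinsics" (4x4, takes a point from world to camera coordinates). Camera axes: x right, y down, z forward; pixel columns grow to the right and rows downward; lengths in m; the calibration is good to about 2 mm. A picture is of the moment at which its call begins: read the wrist's pose just before it. camera_params takes no time and is no camera call; for the wrist camera it gives the pose at the moment of the call.
- job_done(): hands the job in; it is judged then, once.
The state is a dict: "time": time; "qpos": joint angles; "qvel": joint speeds; "tau": joint torques, N m; "position": TCP position; "eef_rot": TCP orientation; "contact_force": force on the tool from outside, world axes, zero at the start; "ft_torque": the same for the moment, N m; "opening": finger opening in m; "finger_force": force on a finger pad.
Only numpy, scipy, OpenCV 4.12 (cv2) and the standard library are available. Lean on these libraries where they do the work, as an engineer would, in place of code of your own. Each camera call takes 0.05 s, during which the arm holds its last target. There are 200 camera calls.

## Working session

There is one attempt and no reset: what is moved stays moved. The work goes in short steps, Python scripts to look and compute and a shell command to move; the robot and the scene stay as the last step left them, time stands still between calls to the robot, and variables do not carry over. Pictures are saved under pics/ and viewed, at most 10 in all, crops included, and the job is handed in when it is done.

```bash
mkdir -p pics; cat > h.py <<'E'
import numpy as np, cv2
from workcell import state, capture, camera_params, job_done
from scipy.spatial.transform import Rotation as R
def cloud(n):
    p=camera_params(n); im,d=capture(n); h,w=d.shape
    f=h/2/np.tan(np.radians(p['fov_y'])/2); v,u=np.mgrid[:h,:w]
    P=np.stack([(u-p['cx'])/f*d,(v-p['cy'])/f*d,d],-1)
    T=np.linalg.inv(np.array(p['extrinsics']))
    W=P@T[:3,:3].T+T[:3,3]; W[d==0]=np.nan
    return im,W
def save(n,im): cv2.imwrite('pics/'+n+'.png',im[...,::-1])
E
python3 - <<'E'
from h import *
a,W=cloud('top'); b,V=cloud('scene')
np.save('top.npy',W); np.save('scene.npy',V)
save('top0',a); save('scene0',b)
s=state(); print(s['position'],s['eef_rot'],R.from_rotvec(s['eef_rot']).as_matrix().round(3),s['time'],s['opening'])
E
```

```text
[0.25699043 0.59641543 0.20914797] [-6.34441706e-01 -3.07669759e+00  2.37910003e-03] [[-0.918  0.396 -0.   ]
 [ 0.396  0.918 -0.001]
 [-0.    -0.002 -1.   ]] 0.1 0.08823682755773844
```

```bash
sleep 1; ls pics
```

```text
scene0.png
top0.png
```

View pics/top0.png

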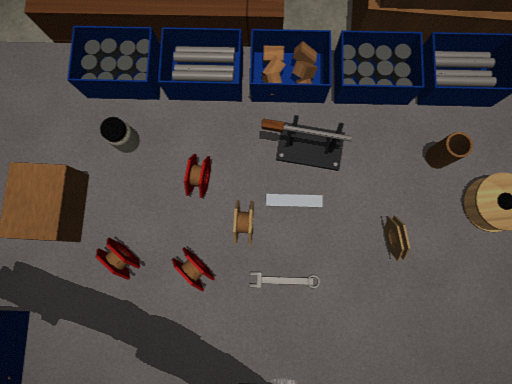

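View pics/scene0.png

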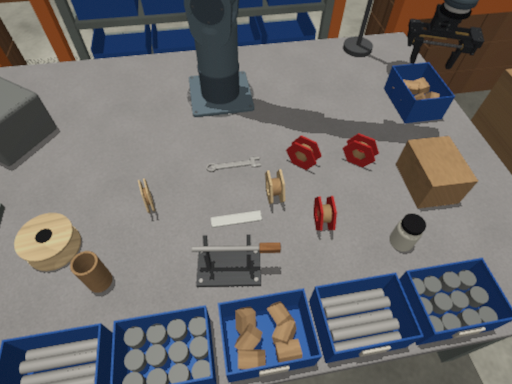

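The top picture shows the spindle from its handle at (272,125) to its free end at (350,138), the wide reel at (243,222) and the narrow one at (398,238). There are red look-alikes at (197,176), (193,269) and (118,258). Next I'll measure these from the clouds.

```bash
python3 - <<'E'
from h import *
W=np.load('top.npy');V=np.load('scene.npy')
def at(u,v): return W[v,u].round(3)
for n,p in dict(table=(330,240),handle=(272,125),rod1=(300,130),rod2=(330,135),base=(310,155),reel=(243,222),narrow=(398,238),strip=(295,200),box=(290,65),red=(197,176)).items(): print(n,at(*p))
def sel(C,x0,x1,y0,y1,z0,z1):
    P=C.reshape(-1,3); P=P[~np.isnan(P[:,0])]
    return P[(P[:,0]>x0)&(P[:,0]<x1)&(P[:,1]>y0)&(P[:,1]<y1)&(P[:,2]>z0)&(P[:,2]<z1)]
r=at(243,222);s=at(310,140)
for nm,C in (('top',W),('scene',V)):
    Q=sel(C,r[0]-.08,r[0]+.08,r[1]-.06,r[1]+.06,.012,.12)
    print(nm,'reel n',len(Q),'range',Q.min(0).round(3),Q.max(0).round(3))
    T=Q[Q[:,2]>.075]; print(' top z>75',T.min(0).round(3),T.max(0).round(3),cv2.minAreaRect((T[:,:2]*1000).astype(np.float32)))
    print(' footprint',cv2.minAreaRect((Q[:,:2]*1000).astype(np.float32)))
    B=sel(C,s[0]-.12,s[0]+.12,s[1]-.15,s[1]+.15,.006,.018)
    print(' base',cv2.minAreaRect((B[:,:2]*1000).astype(np.float32)),np.median(B[:,2]))
    S=sel(C,s[0]-.1,s[0]+.1,s[1]-.2,s[1]+.2,.1,.2)
    print(' spindle-ish',S.min(0).round(3),S.max(0).round(3),len(S))
    for y in np.arange(S[:,1].min(),S[:,1].max(),.015):
        K=S[(S[:,1]>=y)&(S[:,1]<y+.015)]
        if len(K): print('   y%.3f x %.3f %.3f %.3f z %.3f %.3f'%(K[:,1].mean(),K[:,0].min(),np.median(K[:,0]),K[:,0].max(),np.median(K[:,2]),K[:,2].max()))
E
```

```text
table [ 0.441 -0.11   0.002]
handle [0.689 0.04  0.12 ]
rod1 [ 0.68  -0.023  0.116]
rod2 [ 0.67  -0.09   0.115]
base [ 0.651 -0.058  0.013]
reel [0.474 0.101 0.07 ]
narrow [ 0.446 -0.246  0.085]
strip [ 0.537 -0.022  0.007]
box [ 0.896 -0.005  0.004]
red [0.579 0.212 0.07 ]
top reel n 573 range [0.425 0.081 0.012] [0.528 0.123 0.094]
 top z>75 [0.44  0.081 0.075] [0.512 0.122 0.094] ((476.1341552734375, 101.59414672851562), (40.012577056884766, 70.83106231689453), 87.66859436035156)
 footprint ((476.47344970703125, 101.68562316894531), (40.270668029785156, 102.22277069091797), 88.53748321533203)
 base ((724.0621337890625, -46.25041198730469), (294.30615234375, 191.65185546875), 81.51823425292969) 0.012429928402174939
 spindle-ish [ 0.645 -0.137  0.102] [0.709 0.065 0.135] 763
   y-0.130 x 0.659 0.664 0.672 z 0.115 0.118
   y-0.112 x 0.646 0.672 0.693 z 0.117 0.134
   y-0.102 x 0.645 0.668 0.692 z 0.116 0.135
   y-0.085 x 0.666 0.671 0.678 z 0.115 0.118
   y-0.070 x 0.668 0.673 0.680 z 0.115 0.118
   y-0.054 x 0.671 0.676 0.683 z 0.115 0.118
   y-0.040 x 0.673 0.678 0.686 z 0.115 0.11
[... 744 characters left out ...]
321556523677168
 spindle-ish [ 0.646 -0.14   0.102] [0.71  0.062 0.135] 720
   y-0.132 x 0.662 0.668 0.673 z 0.115 0.118
   y-0.115 x 0.647 0.671 0.695 z 0.116 0.134
   y-0.105 x 0.646 0.667 0.695 z 0.116 0.133
   y-0.087 x 0.670 0.676 0.680 z 0.116 0.121
   y-0.072 x 0.671 0.679 0.682 z 0.114 0.117
   y-0.057 x 0.674 0.680 0.684 z 0.115 0.118
   y-0.042 x 0.673 0.682 0.687 z 0.115 0.120
   y-0.028 x 0.676 0.684 0.689 z 0.114 0.119
   y-0.011 x 0.660 0.683 0.710 z 0.117 0.135
   y0.002 x 0.661 0.688 0.693 z 0.115 0.131
   y0.019 x 0.679 0.693 0.701 z 0.119 0.123
   y0.033 x 0.680 0.696 0.703 z 0.120 0.124
   y0.048 x 0.684 0.699 0.705 z 0.119 0.123
   y0.059 x 0.686 0.698 0.705 z 0.119 0.123
```

```bash
cat >> h.py <<'E'
def rel(p,yaw_deg):
    s=state(); M=R.from_rotvec(s['eef_rot']).as_matrix()
    d=M.T@(np.array(p)-s['position'])*1000
    y0=np.degrees(np.arctan2(M[1,1],M[0,1])); a=(y0-yaw_deg+180)%360-180
    print('shift',d.round(1),'spin',round(np.radians(a),3),'now',s['position'].round(4),'yaw',y0.round(2),'tilt',M[:,2].round(3),'t',s['time'])
E
python3 - <<'E'
from h import *
W=np.load('top.npy').reshape(-1,3)
for c in((.579,.212),(.38,.215),(.39,.39)):
    Q=W[(abs(W[:,0]-c[0])<.065)&(abs(W[:,1]-c[1])<.065)&(W[:,2]>.012)]
    print(Q.min(0).round(3),Q.max(0).round(3),len(Q))
rel([.65,.04,.22],-9.2)
E
```

```text
[0.533 0.189 0.012] [0.637 0.242 0.095] 773
[0.318 0.165 0.013] [0.414 0.265 0.094] 788
[0.337 0.339 0.012] [0.432 0.44  0.095] 954
shift [-581.1 -355.6  -10.2] spin 1.325 now [0.257  0.5964 0.2091] yaw 66.7 tilt [-0.    -0.001 -1.   ] t 0.1
```

```bash
python3 -m handwheel '[[[-581,-356,-10],1.325,0],[[-581,-356,-10],1.325,0],[[-581,-356,-10],1.325,0],[[-581,-356,-10],1.325,0],[[-581,-356,-10],1.325,0],[[-581,-356,-10],1.325,0],[[-581,-356,-10],1.325,0],[[-581,-356,-10],1.325,0],[[-581,-356,-10],1.325,0],[[-581,-356,-10],1.325,0]]' 60
python3 -c "
from h import *
rel([.65,.04,.22],-9.2)"
```

```text
time: 1.1
position: [0.5459, 0.1867, 0.2171]
eef_rot: [-2.396, -2.032, 0.001]
contact_force: [0.8, -0.1, 0.7]
opening: 0.0882
finger_force: 0.0
shift [-127.7  126.6   -2.9] spin -0.004 now [0.5459 0.1867 0.2171] yaw -9.4 tilt [-0. -0. -1.] t 1.1
```

```bash
python3 -m handwheel '[[[-128,127,-3],0,0],[[-128,127,-3],0,0],[[-128,127,-3],0,0],[[-128,127,-3],0,0],[[-128,127,-3],0,0],[[-128,127,-3],0,0]]'
python3 - <<'E'
from h import *
rel([.692,.039,.12],-9.2)
im,W=cloud('wrist'); save('w1',im); np.save('w1.npy',W)
P=W.reshape(-1,3);P=P[~np.isnan(P[:,0])]
H=P[(P[:,2]>.112)&(P[:,2]<.126)&(abs(P[:,0]-.69)<.04)&(P[:,1]>.017)&(P[:,1]<.09)]
print(len(H),cv2.minAreaRect((H[:,:2]*1000).astype(np.float32)),np.median(H[:,2]))
E
```

```text
time: 1.7
position: [0.6498, 0.0415, 0.2196]
eef_rot: [-2.393, -2.034, 0.001]
contact_force: [-0.3, 0.4, -0.1]
opening: 0.0882
finger_force: 0.0
shift [ 4.4 42.1 99.6] spin -0.002 now [0.6498 0.0415 0.2196] yaw -9.29 tilt [-0.001  0.    -1.   ] t 1.7
850 ((694.6537475585938, 39.46094512939453), (48.23679733276367, 20.141868591308594), 81.43278503417969) 0.12065475727623845
```

View pics/w1.png

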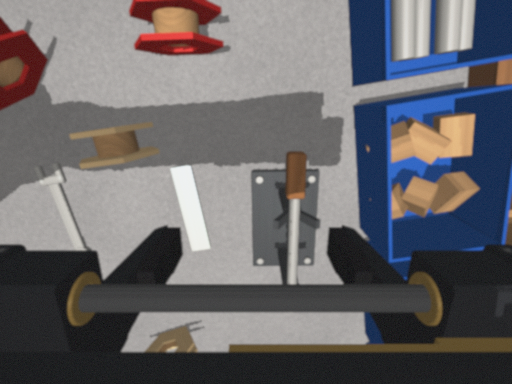

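The wrist picture shows the handle at (296,175), clear of its surroundings, with the fingers well placed on either side of the rod line. The handle centre is at (0.694, 0.0395). I'll descend straddling it.

```bash
python3 -m handwheel '[[[4,44,50],0,0],[[4,44,90],0,0],[[4,44,122],0,0],[[4,44,122],0,0],[[4,44,122],0,0],[[4,44,122],0,0.5],[[4,44,122],0,1],[[4,44,122],0,1],[[4,44,122],0,1],[[4,44,122],0,1]]' 60
python3 -m handwheel '[[[0,0,0],0,1],[[0,0,0],0,1],[[0,0,0],0,1],[[0,0,0],0,1]]' 60
python3 -c "
from h import *
rel([.6935,.0395,.097],-9.2)"
```

```text
time: 2.75
position: [0.6944, 0.0386, 0.0988]
eef_rot: [2.393, 2.035, 0.001]
contact_force: [-0.5, 0.5, 0.8]
opening: 0.05
finger_force: 0.0
time: 3.15
position: [0.6942, 0.0386, 0.0982]
eef_rot: [-2.393, -2.036, 0.0]
contact_force: [-0.4, -0.5, 0.5]
opening: 0.0182
finger_force: 0.0
shift [ 0.8 -0.9  1.2] spin -0.0 now [0.6942 0.0386 0.0982] yaw -9.22 tilt [-0. -0. -1.] t 3.15
```

```bash
python3 -m handwheel '[[[0,0,0],0,1],[[0,0,0],0,1],[[0,0,0],0,1]]' 60
python3 -m handwheel '[[[0,0,-15],0,1],[[0,0,-30],0,1],[[0,0,-45],0,1],[[0,0,-60],0,1],[[0,0,-60],0,1],[[0,0,-60],0,1]]' 60
python3 - <<'E'
from h import *
im,W=cloud('wrist'); save('w2',im)
b,V=cloud('scene'); save('s2',cv2.resize(b[150:350,100:350],None,fx=2.5,fy=2.5))
P=V.reshape(-1,3);P=P[~np.isnan(P[:,0])]
for y in np.arange(-.15,.02,.02):
    K=P[(P[:,1]>=y)&(P[:,1]<y+.02)&(P[:,2]>.138)&(P[:,0]>.64)&(P[:,0]<.72)]
    if len(K): print(y.round(3),K[:,0].min().round(3),K[:,0].max().round(3),K[:,2].max().round(3),np.median(K[:,2]).round(3),K[:,1].min().round(3))
rel([.6935,.0395,.097],-9.2)
E
```

```text
time: 3.45
position: [0.6943, 0.0386, 0.0983]
eef_rot: [-2.393, -2.036, -0.0]
contact_force: [-0.4, -0.5, 0.5]
opening: 0.0005
finger_force: 0.0
time: 4.05
position: [0.6944, 0.0387, 0.1588]
eef_rot: [2.392, 2.036, 0.001]
contact_force: [1.1, 0.1, -0.3]
opening: 0.0007
finger_force: 0.0
-0.03 0.713 0.717 0.537 0.518 -0.011
-0.01 0.64 0.72 0.579 0.548 -0.01
0.01 0.64 0.72 0.594 0.555 0.01
shift [ 0.8 -0.2 60.6] spin -0.0 now [0.6937 0.0387 0.1576] yaw -9.22 tilt [-0.001  0.    -1.   ] t 4.15
```

View pics/s2.png

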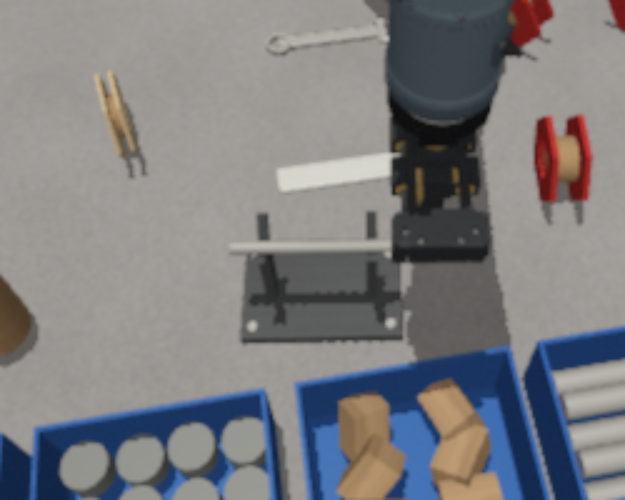

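```bash
python3 - <<'E'
from h import *
b,V=cloud('top'); save('t2',cv2.resize(b[90:200,230:380],None,fx=4,fy=4))
P=V.reshape(-1,3);P=P[~np.isnan(P[:,0])]
for C in (P,cloud('wrist')[1].reshape(-1,3)):
  for y in np.arange(-.15,.12,.02):
    K=C[(C[:,1]>=y)&(C[:,1]<y+.02)&(C[:,2]>.08)&(C[:,2]<.128)&(C[:,0]>.64)&(C[:,0]<.74)]
    if len(K): print(y.round(3),len(K),K[:,0].min().round(3),K[:,0].max().round(3),K[:,2].max().round(3),np.median(K[:,2]).round(3))
a=cv2.imread('pics/w2.png'); t=cv2.imread('pics/t2.png')
cv2.imwrite('pics/m2.png',np.hstack([cv2.resize(a,(430,322)),cv2.resize(t,(360,322))]))
E
```

```text
-0.15 16 0.66 0.669 0.119 0.115
-0.13 67 0.66 0.687 0.128 0.116
-0.11 99 0.648 0.687 0.128 0.115
-0.09 50 0.667 0.68 0.119 0.115
-0.07 48 0.669 0.683 0.118 0.115
-0.05 2 0.678 0.681 0.116 0.115
-0.13 115 0.66 0.686 0.123 0.116
-0.11 560 0.652 0.689 0.128 0.115
-0.09 117 0.669 0.682 0.118 0.116
0.01 354 0.682 0.703 0.123 0.121
0.03 544 0.683 0.706 0.123 0.121
0.05 479 0.687 0.708 0.122 0.12
```

View pics/m2.png

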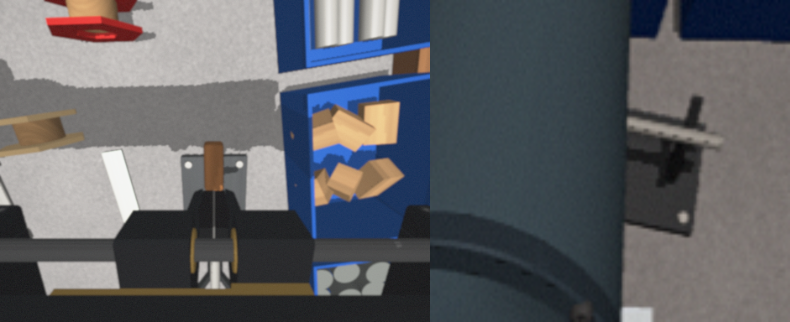

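```bash
python3 - <<'E'
from h import *
s=state();p=camera_params('wrist');T=np.array(p['extrinsics']);f=192/np.tan(np.radians(p['fov_y'])/2)
print('cam pos',np.linalg.inv(T)[:3,3].round(3),'axis',T[2,:3].round(3))
for q in (s['position'],s['position']+[0,0,.02],np.array([.694,.0395,.12])):
    c=T[:3,:3]@q+T[:3,3]; print(q.round(3),(f*c[:2]/c[2]+[p['cx'],p['cy']]).round(1),c[2].round(3))
im,W=cloud('wrist')
print([ (v,W[v,254].round(3)) for v in range(165,345,8)])
# scene view of gripper
b,V=cloud('scene'); 
Q=V.reshape(-1,3);Q=Q[(abs(Q[:,0]-.694)<.12)&(abs(Q[:,1]-.04)<.08)&(Q[:,2]>.126)&(Q[:,2]<.4)]
for z in np.arange(.12,.4,.015):
    K=Q[(Q[:,2]>=z)&(Q[:,2]<z+.015)]
    if len(K): print(z.round(3),len(K),K.min(0).round(3),K.max(0).round(3))
E
```

```text
cam pos [0.706 0.116 0.333] axis [-0.049 -0.3   -0.953]
[0.694 0.039 0.157] [254.5 219.2] 0.191
[0.694 0.039 0.177] [254.5 232. ] 0.172
[0.694 0.04  0.12 ] [254.7 200.1] 0.227
[(165, array([0.694, 0.044, 0.002])), (173, array([0.697, 0.063, 0.12 ])), (181, array([0.696, 0.056, 0.121])), (189, array([0.695, 0.05 , 0.121])), (197, array([0.694, 0.042, 0.12 ])), (205, array([0.693, 0.036, 0.121])), (213, array([0.692, 0.029, 0.122])), (221, array([0.69 , 0.021, 0.121])), (229, array([0.695, 0.047, 0.19 ])), (237, array([0.695, 0.047, 0.2  ])), (245, array([0.694, 0.045, 0.206])), (253, array([0.694, 0.041, 0.207])), (261, array([0.693, 0.035, 0.206])), (269, array([0.695, 0.046, 0.229])), (277, array([0.694, 0.044, 0.231])), (285, array([0.698, 0.065, 0.265])), (293, array([0.698, 0.064, 0.268])), (301, array([0.697, 0.062, 0.269])), (309, array([0.697, 0.06 , 0.269])), (317, array([ 0.673, -0.084,  0.116])), (325, array([ 0.672, -0.093,  0.116])), (333, array([ 0.67 , -0.104,  0.115])), (341, array([ 0.668, -0.114,  0.116]))]
0.12 33 [ 0.659 -0.018  0.127] [ 0.709 -0.004  0.134]
0.195 8 [0.705 0.029 0.207] [0.709 0.045 0.21 ]
0.21 27 [0.705 0.026 0.21 ] [0.709 0.045 0.224]
0.225 1 [0.708 0.034 0.225] [0.708 0.034 0.225]
0.24 51 [ 0.716 -0.009  0.248] [0.781 0.057 0.255]
0.255 216 [ 0.655 -0.009  0.255] [0.781 0.073 0.27 ]
0.27 392 [ 0.664 -0.01   0.27 ] [0.788 0.073 0.285]
0.285 1009 [ 0.682 -0.01   0.285] [0.789 0.06  0.3  ]
0.3 63 [0.69  0.014 0.3  ] [0.712 0.059 0.314]
0.315 4 [0.705 0.016 0.316] [0.712 0.058 0.317]
0.33 51 [0.689 0.    0.331] [0.729 0.07  0.345]
0.345 258 [0.683 0.001 0.345] [0.73  0.072 0.356]
0.36 126 [ 0.683 -0.002  0.367] [0.732 0.075 0.375]
0.375 283 [ 0.676 -0.001  0.375] [0.733 0.076 0.39 ]
0.39 164 [0.694 0.    0.39 ] [0.731 0.07  0.4  ]
```

```bash
python3 - <<'E'
from h import *
im,W=cloud('wrist'); print(state()['position'])
for u in (244,249,254,259,264): print(u,[(v,*W[v,u].round(3)) for v in range(217,240,2)])
W1=np.load('w1.npy')
M=(W1[...,2]>.14)&(W1[...,2]<.32); K=W1[M]
for z in np.arange(.14,.32,.01):
    k=K[(K[:,2]>=z)&(K[:,2]<z+.01)]
    if len(k): print(z.round(2),len(k),k.min(0).round(3),k.max(0).round(3))
E
```

```text
[0.69394652 0.03858037 0.15766253]
244 [(217, np.float64(0.683), np.float64(0.025), np.float64(0.119)), (219, np.float64(0.682), np.float64(0.023), np.float64(0.117)), (221, np.float64(0.682), np.float64(0.021), np.float64(0.119)), (223, np.float64(0.669), np.float64(-0.028), np.float64(0.013)), (225, np.float64(0.669), np.float64(-0.031), np.float64(0.012)), (227, np.float64(0.689), np.float64(0.048), np.float64(0.188)), (229, np.float64(0.689), np.float64(0.048), np.float64(0.191)), (231, np.float64(0.689), np.float64(0.048), np.float64(0.193)), (233, np.float64(0.689), np.float64(0.048), np.float64(0.195)), (235, np.float64(0.689), np.float64(0.048), np.float64(0.198)), (237, np.float64(0.689), np.float64(0.048), np.float64(0.2)), (239, np.float64(0.69), np.float64(0.048), np.float64(0.203))]
249 [(217, np.float64(0.687), np.float64(0.025), np.float64(0.121)), (219, np.float64(0.687), np.float64(0.023), np.float64(0.12)), (221, np.float64(0.686), np.float64(0.022), np.float64(0.121)), (223, np.float64(0.686), np.float64(0.02), np.float64(0.122)), (225, np.float64(0.686), np.float6
[... 2461 characters left out ...]
1, np.float64(0.701), np.float64(0.046), np.float64(0.193)), (233, np.float64(0.7), np.float64(0.046), np.float64(0.196)), (235, np.float64(0.7), np.float64(0.046), np.float64(0.198)), (237, np.float64(0.7), np.float64(0.046), np.float64(0.2)), (239, np.float64(0.7), np.float64(0.046), np.float64(0.203))]
0.24 32 [0.6   0.03  0.248] [0.703 0.058 0.25 ]
0.25 653 [0.595 0.024 0.25 ] [0.708 0.061 0.26 ]
0.26 910 [0.593 0.024 0.26 ] [0.709 0.061 0.27 ]
0.27 1186 [0.592 0.024 0.27 ] [0.71  0.061 0.28 ]
0.28 1069 [0.591 0.027 0.28 ] [0.712 0.061 0.29 ]
0.29 1514 [0.59  0.022 0.29 ] [0.712 0.062 0.3  ]
0.3 823 [0.591 0.02  0.3  ] [0.712 0.062 0.31 ]
0.31 2298 [0.57  0.021 0.31 ] [0.739 0.089 0.32 ]
```

The real fingertips are about 29 mm higher than the reported TCP, so the fingers closed just above the handle and moved nothing. From here I'll use true z = reported z + 0.029. I'll open and go 90 mm down.

```bash
python3 -m handwheel '[[[0,0,0],0,0.2],[[0,0,0],0,0.2],[[0,0,0],0,0.2],[[0,0,0],0,0.2],[[0,0,0],0,0.2],[[0,0,0],0,0.2],[[0,0,0],0,0.2]]' 60
python3 -m handwheel '[[[0,0,30],0,0.2],[[0,0,60],0,0.2],[[0,0,80],0,0.2],[[0,0,90],0,0.2],[[0,0,90],0,0.2],[[0,0,90],0,1],[[0,0,90],0,1],[[0,0,90],0,1],[[0,0,90],0,1],[[0,0,90],0,1]]' 60
python3 -m handwheel '[[[0,0,0],0,1],[[0,0,0],0,1],[[0,0,0],0,1],[[0,0,0],0,1],[[0,0,0],0,1],[[0,0,0],0,1]]' 60
```

```text
time: 5.1
position: [0.6943, 0.0386, 0.1583]
eef_rot: [2.393, 2.036, 0.0]
contact_force: [-0.0, 0.8, 0.2]
opening: 0.0544
finger_force: 0.0
time: 6.1
position: [0.6945, 0.0386, 0.0687]
eef_rot: [2.393, 2.035, 0.001]
contact_force: [0.1, -0.5, -0.5]
opening: 0.0325
finger_force: 0.0
time: 6.7
position: [0.6945, 0.0386, 0.0684]
eef_rot: [2.392, 2.035, 0.001]
contact_force: [1.9, 0.9, 0.2]
opening: 0.0192
finger_force: 60.0
```

Gripped at 60 N. Next is the lift and a check.

```bash
python3 -m handwheel '[[[0,0,-10],0,1],[[0,0,-25],0,1],[[0,0,-40],0,1],[[0,0,-55],0,1],[[0,0,-70],0,1],[[0,0,-80],0,1],[[0,0,-80],0,1],[[0,0,-80],0,1]]' 60
cat >> h.py <<'E'
def spin_pose(C):
    """points of cloud C (Nx3) in spindle-ish frame of the gripper: prints rod profile along tool x"""
    s=state(); M=R.from_rotvec(s['eef_rot']).as_matrix(); L=(C.reshape(-1,3)-s['position'])@M*1000
    return L
E
python3 - <<'E'
from h import *
for n in ('scene','wrist'):
    im,W=cloud(n); L=spin_pose(W)
    for x in range(-60,220,15):
        for sg in (1,-1):
            K=L[(sg*L[:,0]>=x)&(sg*L[:,0]<x+15)&(abs(L[:,1])<16)&(abs(L[:,2]+42)<16)]
            if len(K)>3: print(n,sg*x,len(K),'y',K[:,1].min().round(1),K[:,1].max().round(1),'z top',np.percentile(K[:,2],5).round(1),np.median(K[:,2]).round(1),'x',K[:,0].min().round(1),K[:,0].max().round(1))
rel([.483,.34,.15],-1.5)
E
```

```text
time: 7.5
position: [0.6941, 0.0387, 0.1482]
eef_rot: [-2.393, -2.036, 0.0]
contact_force: [0.6, 0.1, -1.3]
opening: 0.0195
finger_force: 60.0
scene -60 47 y -5.4 4.7 z top -48.7 -46.3 x -60.0 -45.1
scene -45 25 y -4.9 4.5 z top -49.4 -47.3 x -43.0 -34.4
scene -30 25 y -4.9 4.5 z top -49.4 -47.3 x -43.0 -34.4
scene -45 47 y -5.4 4.7 z top -48.7 -46.3 x -60.0 -45.1
scene -60 42 y -5.4 4.1 z top -49.3 -46.6 x -74.9 -62.0
scene -75 42 y -6.1 4.7 z top -49.4 -46.6 x -89.7 -76.8
scene -90 42 y -6.3 4.7 z top -48.8 -46.4 x -104.4 -91.5
scene -105 41 y -7.4 5.1 z top -49.6 -46.5 x -119.4 -106.3
scene -120 42 y -7.2 5.2 z top -49.2 -46.4 x -134.4 -121.0
scene -135 41 y -7.2 5.1 z top -48.0 -45.9 x -148.7 -135.7
scene -150 35 y -3.8 5.2 z top -48.4 -46.4 x -163.5 -150.1
scene -165 36 y -3.8 4.8 z top -48.7 -46.4 x -179.7 -165.3
wrist -60 376 y -5.7 6.0 z top -49.0 -47.7 x -60.0 -45.0
wrist -45 189 y -5.7 5.8 z top -49.1 -47.9 x -44.9 -35.9
wrist -30 4 y -9.6 9.7 z top -51.1 -50.3 x -16.1 -15.2
wrist 30 1108 y -10.1 9.8 z top -53.6 -51.9 x 15.0 25.4
wrist -15 934 y -10.9 11.0 z top -53.8 -52.6 x -15.0 -0.0
wrist 15 1551 y -16.0 16.0 z top -55.6 -52.5 x 0.0 15.0
wrist 0 1551 y -16.0 16.0 z top -55.6 -52.5 x 0.0 15.0
wrist 0 934 y -10.9 11.0 z top -53.8 -52.6 x -15.0 -0.0
wrist 15 1108 y -10.1 9.8 z top -53.6 -51.9 x 15.0 25.4
wrist -15 4 y -9.6 9.7 z top -51.1 -50.3 x -16.1 -15.2
wrist -30 189 y -5.7 5.8 z top -49.1 -47.9 x -44.9 -35.9
wrist -45 376 y -5.7 6.0 z top -49.0 -47.7 x -60.0 -45.0
wrist -60 47 y -5.3 6.0 z top -48.2 -46.6 x -65.0 -60.2
shift [ 263.7 -256.1   -2.3] spin -0.135 now [0.6936 0.0387 0.1473] yaw -9.22 tilt [-0.002 -0.    -1.   ] t 7.6
```

Rod is level and straight in the grip, with the free end at tool x = -180 and the centreline 42 mm above the reported TCP. Now in front of the wide reel's +y side, staying high.

```bash
python3 -m handwheel '[[[30,-28,-2],0,1],[[65,-62,-2],-0.05,1],[[100,-95,-2],-0.1,1],[[135,-129,-2],-0.135,1],[[170,-162,-2],-0.135,1],[[205,-195,-2],-0.135,1],[[235,-225,-2],-0.135,1],[[255,-244,-2],-0.135,1],[[269,-257,-2],-0.135,1],[[269,-257,-2],-0.135,1]]' 60
python3 -m handwheel '[[[0,0,0],0,1],[[0,0,0],0,1]]' 60
python3 - <<'E'
from h import *
s=state(); M=R.from_rotvec(s['eef_rot']).as_matrix()
for n in ('top','scene'):
    im,W=cloud(n); save('c3'+n,im); L=spin_pose(W)
    K=L[(L[:,0]<-45)&(L[:,0]>-200)&(abs(L[:,1])<20)&(abs(L[:,2]+44)<16)]
    if len(K): print(n,'rod',len(K),K.min(0).round(1),K.max(0).round(1), [K[(K[:,0]<a)&(K[:,0]>a-40),1].mean().round(1) for a in (-50,-90,-130)])
    P=W.reshape(-1,3)
    Q=P[(abs(P[:,0]-.477)<.08)&(abs(P[:,1]-.1)<.06)&(P[:,2]>.012)&(P[:,2]<.12)]
    c=cv2.minAreaRect((Q[:,:2]*1000).astype(np.float32)); print(c)
    print(' reel centre in tool frame',(M.T@(np.array([c[0][0]/1000,c[0][1]/1000,.045])-s['position'])*1000).round(1))
rel([.483,.345,.15],-1.5)
E
```

```text
time: 8.6
position: [0.4811, 0.3484, 0.1494]
eef_rot: [-2.243, -2.197, 0.002]
contact_force: [0.9, 0.6, -1.2]
opening: 0.0194
finger_force: 60.0
time: 8.8
position: [0.4849, 0.3433, 0.1501]
eef_rot: [2.252, 2.189, -0.001]
contact_force: [0.1, -1.1, -1.4]
opening: 0.0195
finger_force: 60.0
top rod 417 [-178.6   -8.1  -51.1] [-45.1   4.5 -40. ] [np.float64(-2.5), np.float64(-2.3), np.float64(-1.9)]
((476.31121826171875, 101.60850524902344), (40.119815826416016, 101.95393371582031), 88.30621337890625)
 reel centre in tool frame [-241.7   -1.7  105.4]
scene rod 245 [-181.1   -8.9  -50.5] [-45.2   6.2 -37.7] [np.float64(0.3), np.float64(0.8), np.float64(0.8)]
((479.10797119140625, 98.91621398925781), (40.67341995239258, 98.7807846069336), 88.25263214111328)
 reel centre in tool frame [-244.4    1.1  105.4]
shift [ 1.3 -1.8  0.2] spin -0.002 now [0.4848 0.3437 0.1503] yaw -1.63 tilt [ 0.    -0.001 -1.   ] t 8.9
```

The rod and reel bore agree laterally to about 1 mm in both cameras, with a 42 mm gap ahead. I'll descend to just above bore centre (rod z ≈ 52 mm).

```bash
python3 -m handwheel '[[[0,0,30],0,1],[[0,0,65],0,1],[[0,0,100],0,1],[[0,0,120],0,1],[[0,0,132],0,1],[[0,0,139],0,1],[[0,0,139],0,1],[[0,0,139],0,1]]' 60
python3 - <<'E'
from h import *
im,W=cloud('scene'); save('s4',cv2.resize(im[110:260,200:400],None,fx=4,fy=4)); 
s=state();print(s['position'])
L=spin_pose(W)
K=L[(L[:,0]<-45)&(L[:,0]>-200)&(abs(L[:,1])<20)&(abs(L[:,2]+44)<16)]
print(K.min(0).round(1),K.max(0).round(1)); P=K@R.from_rotvec(s['eef_rot']).as_matrix().T/1000+s['position']; print('rod top z',np.percentile(P[:,2],[50,95]))
E
```

```text
time: 9.7
position: [0.4846, 0.3456, 0.0122]
eef_rot: [2.25, 2.192, 0.003]
contact_force: [0.5, 0.4, -0.5]
opening: 0.019
finger_force: 60.0
[0.48461338 0.34577879 0.01240442]
[-181.2   -9.   -50.5] [-47.    4.3 -36.6]
rod top z [0.05813483 0.06155865]
```

View pics/s4.png

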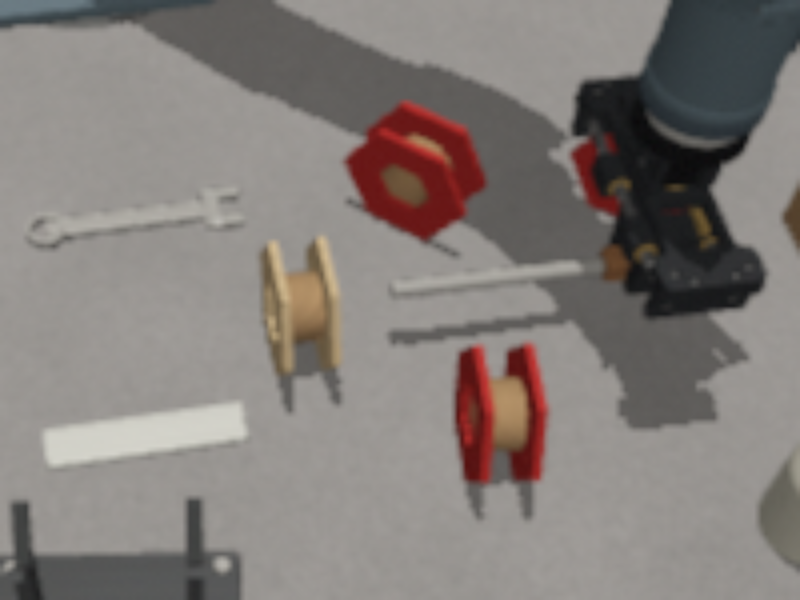

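The rod (free end at crop (395,290)) points at the bore of the wide reel (centre about (300,305)) and nothing is in the way. Inserting.

```bash
python3 -m handwheel '[[[-15,0,1],0,1],[[-30,0,1],0,1],[[-45,0,1],0,1],[[-55,0,1],0,1],[[-65,0,1],0,1],[[-75,0,1],0,1],[[-85,0,1],0,1],[[-90,0,1],0,1],[[-90,0,1],0,1]]' 60
python3 - <<'E'
from h import *
s=state(); M=R.from_rotvec(s['eef_rot']).as_matrix()
for n in ('top','scene'):
    im,W=cloud(n); P=W.reshape(-1,3)
    Q=P[(abs(P[:,0]-.477)<.08)&(abs(P[:,1]-.1)<.035)&(P[:,2]>.07)&(P[:,2]<.12)]
    c=cv2.minAreaRect((Q[:,:2]*1000).astype(np.float32)); print(c)
    print(' reel centre in tool frame',(M.T@(np.array([c[0][0]/1000,c[0][1]/1000,.045])-s['position'])*1000).round(1))
rel([.48,.196,.01],-1.6)
E
```

```text
time: 10.65
position: [0.4815, 0.2544, 0.0103]
eef_rot: [2.251, 2.191, -0.0]
contact_force: [-0.2, -0.3, -0.9]
opening: 0.0193
finger_force: 60.0
((476.3399658203125, 101.45606994628906), (39.67730712890625, 75.83611297607422), 88.30329895019531)
 reel centre in tool frame [-153.    -1.   -34.7]
((477.20159912109375, 99.50574493408203), (41.605552673339844, 74.19140625), 89.4452896118164)
 reel centre in tool frame [-1.55e+02 -1.00e-01 -3.47e+01]
shift [-59.8   0.1   0.2] spin 0.002 now [0.4814 0.2558 0.0103] yaw -1.47 tilt [ 0.  0. -1.] t 10.75
```

```bash
python3 -m handwheel '[[[-15,0,0],0,1],[[-30,0,0],0,1],[[-45,0,0],0,1],[[-55,0,0],0,1],[[-60,0,0],0,1],[[-60,0,0],0,1]]' 60
python3 -m handwheel '[[[0,0,-5],0,1],[[0,0,-10],0,1],[[0,0,-15],0,1],[[0,0,-20],0,1],[[0,0,-25],0,1],[[0,0,-35],0,1],[[0,0,-45],0,1],[[0,0,-55],0,1],[[0,0,-60],0,1],[[0,0,-60],0,1]]' 60
cat >> h.py <<'E'
def reelcheck(y0=None):
    s=state(); M=R.from_rotvec(s['eef_rot']).as_matrix(); print(s['position'].round(4),s['time'],s['contact_force'])
    for n in ('top','scene'):
        im,W=cloud(n); L=spin_pose(W)
        K=L[(L[:,0]<-48)&(L[:,0]>-200)&(abs(L[:,1])<60)&(L[:,2]>-90)&(L[:,2]<25)]
        F=K[(abs(K[:,1])>15)]
        print(n,'flange x',F[:,0].min().round(1),F[:,0].max().round(1),'y',F[:,1].min().round(1),F[:,1].max().round(1),'z',F[:,2].min().round(1),F[:,2].max().round(1))
        for a in (-55,-140,-165):
            r=K[(abs(K[:,0]-a)<10)&(abs(K[:,1])<9)&(K[:,2]<-30)]
            if len(r): print('  rod',a,len(r),'y',r[:,1].mean().round(1),'ztop',np.percentile(r[:,2],10).round(1))
        save('rc_%s_%.0f'%(n,s['time']*100),im)
E
python3 -c "
from h import *
reelcheck()"
```

```text
time: 11.35
position: [0.4799, 0.1943, 0.0103]
eef_rot: [2.252, 2.191, -0.0]
contact_force: [1.0, 0.1, -1.8]
opening: 0.0192
finger_force: 60.0
time: 12.35
position: [0.4804, 0.1957, 0.0712]
eef_rot: [2.25, 2.192, 0.003]
contact_force: [1.3, 0.2, -2.3]
opening: 0.0196
finger_force: 60.0
[0.4804 0.1957 0.0712] 12.35 [ 1.30192636  0.20361206 -2.28456825]
top flange x -114.6 -74.2 y -53.4 49.4 z -76.9 19.3
  rod -55 44 y -2.3 ztop -49.1
  rod -140 58 y -1.8 ztop -48.7
  rod -165 46 y -1.8 ztop -48.7
scene flange x -117.1 -76.7 y -49.2 49.5 z -75.8 15.3
  rod -55 29 y 0.3 ztop -48.9
  rod -140 34 y 0.9 ztop -48.0
  rod -165 33 y 0.8 ztop -47.4
```

The reel hangs on the level rod at spindle y ≈ +5 mm. Now higher, then gently over to the stand.

```bash
python3 -m handwheel '[[[0,0,-15],0,1],[[0,0,-30],0,1],[[0,0,-45],0,1],[[0,0,-60],0,1],[[0,0,-75],0,1],[[0,0,-88],0,1],[[0,0,-98],0,1],[[0,0,-103],0,1],[[0,0,-103],0,1]]' 60
python3 -c "
from h import *
rel([.6944,.0386,.174],-9.2)"
```

```text
time: 13.35
position: [0.48, 0.1955, 0.1736]
eef_rot: [2.25, 2.192, 0.001]
contact_force: [1.1, 0.3, -1.2]
opening: 0.0193
finger_force: 60.0
shift [-151.3  218.4   -0.3] spin 0.135 now [0.48   0.1955 0.1736] yaw -1.48 tilt [ 0.001  0.    -1.   ] t 13.35
```

```bash
python3 -m handwheel '[[[-3,4,0],0,1],[[-8,12,0],0.01,1],[[-15,22,0],0.02,1],[[-23,33,0],0.03,1],[[-31,45,0],0.04,1],[[-39,57,0],0.05,1],[[-48,69,0],0.06,1],[[-57,82,0],0.07,1],[[-66,95,0],0.08,1],[[-75,108,0],0.08,1]]' 60
python3 -m handwheel '[[[-9,13,0],0.01,1],[[-18,26,0],0.02,1],[[-27,39,0],0.03,1],[[-36,52,0],0.04,1],[[-45,65,0],0.05,1],[[-53,77,0],0.055,1],[[-60,87,0],0.055,1],[[-65,94,0],0.055,1],[[-68,98,0],0.055,1],[[-69,100,0],0.055,1]]' 60
python3 -m handwheel '[[[0,0,0],0,1],[[0,0,0],0,1],[[0,0,0],0,1]]' 60
python3 -c "
from h import *
reelcheck()
rel([.6944,.0386,.0684],-9.2)"
```

```text
time: 14.35
position: [0.5869, 0.1167, 0.1732]
eef_rot: [2.336, 2.1, 0.0]
contact_force: [0.2, 0.1, -2.7]
opening: 0.0196
finger_force: 60.0
time: 15.35
position: [0.6781, 0.0381, 0.1732]
eef_rot: [-2.393, -2.035, 0.0]
contact_force: [0.9, -0.3, -2.7]
opening: 0.019
finger_force: 60.0
time: 15.65
position: [0.6777, 0.039, 0.1733]
eef_rot: [-2.392, -2.036, -0.0]
contact_force: [-0.7, -0.2, -2.0]
opening: 0.0197
finger_force: 60.0
[0.6777 0.039  0.1733] 15.65 [-0.73976898 -0.19629412 -1.99458254]
top flange x -115.0 -78.5 y -53.6 46.7 z -74.7 17.2
  rod -140 64 y -3.5 ztop -47.4
  rod -165 63 y -3.3 ztop -47.5
scene flange x -116.8 -76.2 y -53.5 50.5 z -75.3 15.7
  rod -55 48 y -0.3 ztop -48.0
  rod -140 56 y 0.9 ztop -47.4
  rod -165 56 y 0.9 ztop -47.6
shift [  2.5  16.5 104.9] spin 0.0 now [0.6778 0.0388 0.1733] yaw -9.2 tilt [-0.  0. -1.] t 15.75
```

Reel stays put on the rod. Next: correct 17 mm sideways, then lower into the notches.

```bash
python3 -m handwheel '[[[1,8,0],0,1],[[2,15,0],0,1],[[2,17,0],0,1],[[2,17,15],0,1],[[2,17,30],0,1],[[2,17,45],0,1],[[2,17,58],0,1],[[2,17,68],0,1],[[2,17,75],0,1],[[2,17,75],0,1]]' 60
python3 -c "
from h import *
reelcheck()
rel([.6944,.0386,.0684],-9.2)"
```

```text
time: 16.75
position: [0.6944, 0.0376, 0.097]
eef_rot: [-2.392, -2.035, 0.002]
contact_force: [0.6, 0.5, -2.6]
opening: 0.0191
finger_force: 60.0
[0.6944 0.0376 0.097 ] 16.75 [ 0.5654454   0.53256045 -2.63372234]
top flange x -152.1 -74.5 y -53.7 48.5 z -74.5 12.9
  rod -140 51 y -4.0 ztop -46.3
  rod -165 52 y -4.0 ztop -46.8
scene flange x -154.4 -48.5 y -54.1 48.4 z -76.2 13.7
  rod -55 48 y -1.1 ztop -46.9
  rod -140 47 y -0.5 ztop -46.6
  rod -165 55 y 0.2 ztop -46.7
shift [ 0.8 -1.1 30.2] spin -0.0 now [0.6954 0.0376 0.0986] yaw -9.22 tilt [ 0.001 -0.    -1.   ] t 16.85
```

```bash
python3 -m handwheel '[[[1,-1,8],0,1],[[1,-1,16],0,1],[[1,-1,22],0,1],[[1,-1,26],0,1],[[1,-1,28],0,1],[[1,-1,29],0,1],[[1,-1,29],0,1],[[1,-1,29],0,1]]' 60
python3 -c "
from h import *
reelcheck()
im,W=cloud('scene'); save('s6',cv2.resize(im[130:300,150:350],None,fx=4,fy=3.5))
rel([.6944,.0386,.0684],-9.2)"
```

```text
time: 17.65
position: [0.6945, 0.0386, 0.0696]
eef_rot: [2.392, 2.035, 0.001]
contact_force: [1.2, 0.0, -1.3]
opening: 0.0194
finger_force: 60.0
[0.6945 0.0386 0.0696] 17.65 [ 1.23120126  0.0428844  -1.27005566]
top flange x -153.3 -74.4 y -53.9 49.5 z -76.1 15.5
  rod -140 61 y -1.8 ztop -48.1
  rod -165 46 y -2.7 ztop -48.5
scene flange x -155.1 -49.3 y -52.3 50.3 z -77.1 -0.6
  rod -55 38 y 0.3 ztop -48.9
  rod -140 49 y 1.4 ztop -47.9
  rod -165 40 y 1.1 ztop -48.2
shift [-0.1 -0.   1.1] spin -0.0 now [0.6944 0.0387 0.0695] yaw -9.22 tilt [ 0. -0. -1.] t 17.8
```

View pics/s6.png

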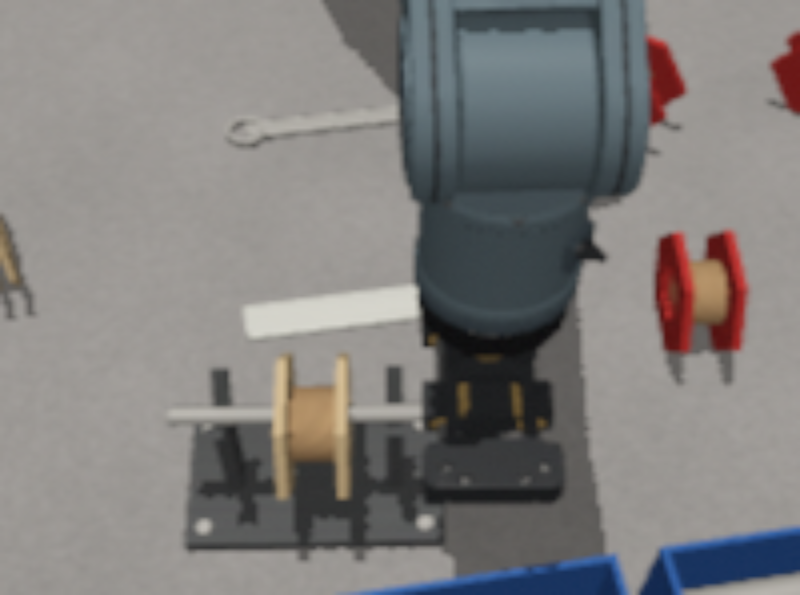

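The reel hangs mid-way between the forks (crop (312,425)) with the rod in both notches. I'll go 1 mm lower, release and retreat straight up.

```bash
python3 -m handwheel '[[[0,0,1],0,1],[[0,0,1],0,1],[[0,0,1],0,0.75],[[0,0,1],0,0.7],[[0,0,1],0,0.6],[[0,0,1],0,0.5],[[0,0,1],0,0.5],[[0,0,1],0,0.5],[[0,0,1],0,0.5]]' 60
python3 -m handwheel '[[[0,0,-10],0,0.5],[[0,0,-30],0,0.5],[[0,0,-60],0,0.5],[[0,0,-100],0,0.5],[[0,0,-140],0,0.5],[[0,0,-140],0,0.5]]'
python3 -m handwheel '[[[40,-30,0],0,0.5],[[80,-70,0],0,0.5],[[120,-110,0],0,0.5],[[150,-150,0],0,0.5],[[150,-150,0],0,0.5],[[150,-150,0],0,0.5]]'
python3 - <<'E'
from h import *
c=np.array([.677,-.057]); th=np.radians(-9.2); X=np.array([np.cos(th),np.sin(th)]);Y=np.array([-np.sin(th),np.cos(th)])
for n in ('top','scene'):
    im,W=cloud(n); P=W.reshape(-1,3); D=P[:,:2]-c; x=D@X*1000;y=D@Y*1000;z=P[:,2]*1000
    g=(abs(x)<60)&(abs(y)<43)&(z>40)&(z<160)&(abs(x)>12)
    print(n,'reel x',x[g].min(),x[g].max(),'y',y[g].min(),y[g].max(),'z',z[g].min(),z[g].max())
    for a in (-72,-35,35,68,95):
        k=(abs(y-a)<5)&(abs(x)<15)&(z>95)&(z<130)
        if k.any(): print('  rod',a,x[k].min().round(1),x[k].max().round(1),'top',np.percentile(z[k],90).round(1))
    k=(abs(x)<20)&(z>104)&(z<126)&(abs(y)<150); print('  ends',y[k].min(),y[k].max())
    if n=='top': save('t7',cv2.resize(im[90:190,220:380],None,fx=4,fy=4))
E
```

```text
time: 18.7
position: [0.6942, 0.0388, 0.0683]
eef_rot: [2.393, 2.036, 0.0]
contact_force: [-0.5, 1.1, 0.2]
opening: 0.0441
finger_force: 0.0
time: 19.3
position: [0.6982, 0.0384, 0.2159]
eef_rot: [2.388, 2.031, 0.015]
contact_force: [1.1, -0.3, -0.3]
opening: 0.0439
finger_force: 0.0
time: 19.9
position: [0.5687, 0.2134, 0.2084]
eef_rot: [-2.387, -2.04, -0.0]
contact_force: [0.2, 0.0, 0.7]
opening: 0.0441
finger_force: 0.0
top reel x -51.776027860423994 49.987194671636665 y -17.737315288741133 22.835988450358702 z 55.4126775356566 145.88444904539455
  rod -72 -4.5 6.5 top 117.1
  rod -35 -5.3 5.8 top 116.7
  rod 35 -6.7 5.1 top 117.8
  rod 68 -6.5 4.8 top 117.2
  rod 95 -11.6 8.2 top 121.9
  ends -81.3467380273427 123.37047778170945
scene reel x -42.83787985307349 53.026610643364954 y -19.23187226504022 20.751843043340717 z 70.95212552342689 144.78360151658708
  rod -72 -3.8 7.8 top 116.9
  rod -35 -2.4 7.2 top 116.7
  rod 35 -4.2 5.9 top 117.4
  rod 68 -4.0 9.1 top 119.5
  rod 95 -9.9 10.6 top 121.9
  ends -82.85463658417008 121.27215583420109
```

View pics/t7.png

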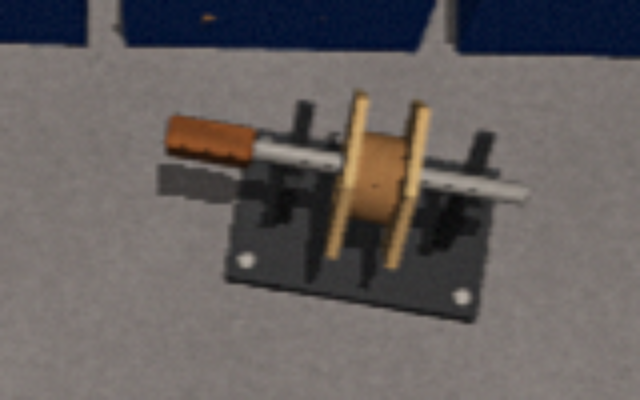

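The spindle is seated level in both notches (crop (250,150) to (525,190)), with the reel centred at (380,175) and the gripper clear. Handing in.

```bash
python3 -m handwheel '[[[0,0,0],0,0.5],[[0,0,0],0,0.5],[[0,0,0],0,0.5],[[0,0,0],0,0.5],[[0,0,0],0,0.5]]'; python3 -c "
from workcell import job_done; print(job_done())"
```

```text
time: 20.5
position: [0.5704, 0.2106, 0.2082]
eef_rot: [2.393, 2.035, -0.0]
contact_force: [0.0, -0.3, 0.2]
opening: 0.0441
finger_force: 0.0
the job is handed in; nothing more can be done
None
```

The wide reel hangs on the spindle midway between the forks, the spindle lies released in both notches, the narrow reel was never approached, and the job was handed in at about 20.5 s (no verdict was shown).

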